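# Get the reference block out from behind the reagent canisters

### The arm

A 6-joint arm with a two-finger parallel gripper is mounted at the origin on the work surface. World frame = base frame: x ahead of the robot, y to its left, z up, the work surface at z = 0. Lengths are in m, angles in rad, forces in N, time in s.
With the tool pointing down it reaches from about 0.25 to 0.775 m from the base axis. Payload 4 kg.
Tool frame: the origin (TCP) lies at the very end of the fingers, on their centre line; the grasp point (between the pads) lies 19 mm behind it; z points along the fingers, y is the line along which they close (so a half turn about z gives the same grasp; the last joint's range is limited). The gripper opens to 94 mm and grips with 3 to 60 N. Pads are 16 mm wide; open, the fingers measure 119 mm over their backs; the gripper's body (75 mm by 177 mm) begins 78 mm behind the grasp point.
Start: joints at [-1.289, 0.087, 1.371, -0, 1.684, -0.103], TCP at [0.206, -0.51, 0.206] pointing down, gripper open.
Joint ranges: [-3.1, 3.1], [-0.76, 2.03], [0.27, 2.55], [-1.08, 4.22], [0.17, 2.65], [-2.57, 2.57]. Speed limits (rad/s): [2.79, 2.79, 3.14, 3.14, 3.14, 3.14].

### API

Orientations are given as [roll, pitch, yaw] about the fixed x, y, z axes, in that order (R = Rz(yaw) Ry(pitch) Rx(roll)).
In Python, from bench import robot gives the robot as it stands. The module is installed in compiled form; this text tells all that it offers.
- The arm moves only by the tool move_arm, never from a script. Its argument "deltas" is one flat list of numbers, 7 for each row, row after row: the turn, a rotation vector about the tool's x, y, z in rad, then the shift along the tool's x, y, z in cm, then the closure, from -1 (fully open) to 1 (shut). A call has 1 to 8 rows; each row is the pose to reach, as a shift and turn from the pose commanded when the call began, along the tool's axes at that moment; what a row does not reach only later rows make up. A row lasts 1/10 s, in which the tool goes at most 50 mm and 8.59 degrees, less where a joint would pass 70% of its speed; a pose out of reach is approached as far as the arm can. A call with a gripper value outside its range is refused whole. The fingers move at their own pace and stop on an object; the grip force is fixed at half the most. Time passes only in rows, so rows that repeat a pose let the fingers close. It gives the time, the measured TCP pose, the force, the opening and the grip force at its end, in the units of the state.
- robot.get_obs(): the state, without advancing time (a new reading comes with each control period).
- robot.snapshot(name): name is "scene" or "side" or "wrist"; returns a dict with "image" (400x640x3 uint8, red, green, blue), "depth" (400x640 float32, m along the optical axis (not along the pixel's ray), 0 where there is no reading), "fov_y" (degrees; the focal length in pixels is half the picture's height over the tangent of half this angle, whatever the lens; pixels are square), "cx", "cy" (the principal point, pixels), "D" ([k1, k2, p1, p2, k3] as OpenCV has them; the pictures are not rectified), "origin" and "orientation" of the camera in the world; the wrist camera has in their place "T_tool_cam" (4x4, takes a point from camera to tool coordinates, whose origin is the TCP and whose axes are the flange's). Camera axes: x right, y up, looking along -z (the intrinsics and any distortion apply to the point x, -y, -z); pixel columns grow to the right and rows downward; lengths in m; the calibration is good to about 2 mm. A picture is of the moment at which its call begins: read the wrist's pose just before it.
- robot.close_job(): hands the job in; it is judged then, once.
The state is a dict: "time": time; "joint_positions": joint angles; "qvel": joint speeds; "joint_torque": joint torques, N m; "tool_pos": TCP position; "ee_rot": TCP orientation; "wrist_force": force on the tool from outside, world axes, zero at the start; "wrist_torque": the same for the moment, N m; "width": finger opening in m; "finger_force": force on a finger pad.
Only numpy, scipy, OpenCV 4.12 (cv2) and the standard library are available. Lean on these libraries where they do the work, as an engineer would, in place of code of your own. Each camera call takes 0.05 s, during which the arm holds its last target. There are 200 camera calls.

### The job

The analyser check needs the low hexagonal steel block that stands in the aluminium tray behind the two capped canisters: first set both canisters upright on the white board, then stand the block on the middle of the steel disc on the black stage. With the block there, put each canister back upright in the tray exactly where it stood before (same one on the same side), their flat faces together again. Do not knock a canister over, and leave the jar, the amber bottle, the timer and the beaker where they are.

Things in the scene. Friction and masses are not known exactly. Their poses are not given: they have to be found in the camera images.
- tall_canister: Taller reagent canister, loose: upright white hexagonal prism, 50 mm across flats (58 mm over corners), 90 mm high, with a round grey cap 36 mm in diameter and 30 mm high on top (120 mm in all). 0.15 to 0.31 kg. Starts in the front of the tray (the tray's -x half), left or right. Origin: centre of its underside; z up the axis; x points at a vertical corner edge, y square to a flat face. Starts with its axes parallel to the tray's.
- short_canister: Shorter reagent canister, loose: same white hexagonal prism, 50 mm across flats, but 70 mm high, with a square grey cap 34 x 34 mm and 30 mm high (100 mm in all), the cap's sides parallel to its x and y axes. 0.13 to 0.25 kg. Starts beside the taller one, centres 51.5 mm apart along the tray's y, flat face to flat face. Origin and axes as for the taller one.
- ref_block: Reference block, loose: low plain dark-steel hexagon, 50 mm across flats, 30 mm high, bright spot in the middle of its top, about 0.2 kg. Starts in the tray behind the two canisters (on their +x side, nested in the notch between them; its centre is 22.6 mm to +x of the tray's centre, theirs 22 mm to -x). Origin: centre of its underside; z up, x at a corner edge, y square to a flat face.
- tray: Aluminium tray, fixed, 160 x 160 mm outside, walls 5 mm thick and 14 mm high, inner floor 5 mm above the table. Origin: centre of its underside; its x lies within about 20 degrees of straight ahead of the robot (the world x), y to the left.
- board: White plastic board, fixed, turned at most about 20 degrees, the set-down area: 140 mm (x) by 220 mm (y), 6 mm thick. Origin: centre of its underside. The small jar stands on it near the middle of its far (+x) edge.
- stage: Black reading stage, fixed, turned at most about 20 degrees: 130 x 130 mm plate, flat top 18 mm above the table, with a flush steel disc 72 mm in diameter at its centre. Origin: centre of its underside, below the disc's centre.
- small_jar: Bystander: clear jar with black lid, 26 mm in diameter, 28 mm high, on the board about 48 mm to +x of its centre. Origin: centre of underside.
- amber_bottle: Bystander: amber bottle 32 mm in diameter, 55 mm high, on the table in front of the tray (about 118 mm to -x of the tray's centre). Origin: centre of underside.
- timer: Bystander: flat grey bench timer, 60 x 60 x 18 mm, on the table towards the back. Origin: centre of underside.
- beaker: Bystander: glass beaker, 60 mm in diameter, 70 mm high, towards the back of the table. Origin: centre of underside.
There are look-alikes about, which are no part of the job. Leave any pink look-alike of the tall_canister alone.

How it is judged:
By the outcome, as a careful person would: the job done as asked, in the order asked, and still so for the second after the job is handed in, with the robot touching nothing.
It also fails if it takes over 125 s, if anything falls off the work surface, if the arm or the gripper's body presses on something with over 40 N, if the wrist force passes 120 N, or if a joint passes its speed limit or range.

## Working session

There is one attempt and no reset: what is moved stays moved. The work goes in short steps, Python scripts to look and compute and a tool call to move; the robot and the scene stay as the last step left them, time stands still between calls to the robot, and variables do not carry over. Pictures are saved under pics/ and viewed, at most 14 in all, crops included, and the job is handed in when it is done.

Besides the shell and the picture viewer there is one more tool, called by a JSON object that holds its "name" and its "arguments", one argument or row to a line. move_arm: Moves the arm, as the interface text tells. Its arguments: {"type":"object","properties":{"deltas":{"type":"array","items":{"type":"number"}}},"required":["deltas"]}

```bash
mkdir -p pics
cat > h.py <<'E'
import numpy as np,cv2
from scipy.spatial.transform import Rotation as R
from bench import robot
def snap(name):
    o=robot.get_obs(); s=robot.snapshot(name)
    f=200/np.tan(np.radians(s['fov_y']/2))
    s['K']=np.array([[f,0,s['cx']],[0,f,s['cy']],[0,0,1.]])
    if 'T_tool_cam' in s:
        T=np.eye(4); T[:3,:3]=R.from_euler('xyz',o['ee_rot']).as_matrix(); T[:3,3]=o['tool_pos']
        s['T']=T@np.array(s['T_tool_cam'])
    else:
        T=np.eye(4); q=np.array(s['orientation'],float)
        T[:3,:3]=q if q.shape==(3,3) else R.from_euler('xyz',q).as_matrix() if q.size==3 else R.from_quat(q).as_matrix()
        T[:3,3]=s['origin']; s['T']=T
    return s
def rays(s,uv):
    p=cv2.undistortPoints(np.array(uv,float).reshape(-1,1,2),s['K'],np.array(s['D'],float)).reshape(-1,2)
    return np.c_[p[:,0],-p[:,1],-np.ones(len(p))]@s['T'][:3,:3].T
def onz(s,uv,z):
    d=rays(s,uv); o=s['T'][:3,3]
    return o+d*((np.atleast_1d(z)-o[2])/d[:,2])[:,None]
def cloud(s):
    v,u=np.mgrid[0:400,0:640]
    d=rays(s,np.c_[u.ravel(),v.ravel()]); 
    P=s['T'][:3,3]+d*s['depth'].reshape(-1,1)
    P[s['depth'].ravel()==0]=np.nan
    return P.reshape(400,640,3)
def proj(s,P):
    C=(np.atleast_2d(P)-s['T'][:3,3])@s['T'][:3,:3]
    C=C*[1,-1,-1]
    return cv2.projectPoints(C.reshape(-1,1,3),np.zeros(3),np.zeros(3),s['K'],np.array(s['D'],float))[0].reshape(-1,2)
def save(s,n): cv2.imwrite('pics/'+n,s['image'][:,:,::-1])
E
python3 - <<'E'
from h import *
import pickle
for n in ['scene','side']:
    s=snap(n); print(n,s['origin'],s['orientation'],s['fov_y'],s['D']); save(s,n+'0.png'); pickle.dump(s,open(n+'.pkl','wb'))
o=robot.get_obs(); print(o)
E
```

```text
scene [1.05911098 0.89394619 0.91219763] [8.75893144e-01 2.58644926e-03 2.60870315e+00] 46.56397554764768 [0.02402448 0.         0.         0.         0.        ]
side [0.01196456 0.63570961 0.63848215] [ 0.94654669 -0.00279389 -2.46743525] 47.6131024399089 [-0.10432838  0.          0.          0.          0.        ]
{'time': 0.1, 'joint_positions': array([-1.28909328e+00,  8.78782282e-02,  1.37205844e+00,  1.53643135e-05,
        1.68360403e+00, -1.03096156e-01]), 'qvel': array([ 0.00026925, -0.00191716, -0.00367009,  0.00052152, -0.0002276 ,
        0.00090879]), 'joint_torque': array([ 2.16802924e-03, -3.41252625e+01, -3.03301227e+01,  7.20335590e-02,
        3.04525264e-02, -1.03552397e-04]), 'tool_pos': array([ 0.2063235 , -0.50931533,  0.20444546]), 'ee_rot': array([-3.13965653e+00, -2.15668724e-04,  3.84800711e-01]), 'wrist_force': array([ 0.06549823,  0.42270247, -0.03153295]), 'wrist_torque': array([0.01351316, 0.03948728, 0.00722427]), 'finger_force': 0.0, 'width': 0.09386247865253801}
```

View pics/scene0.png

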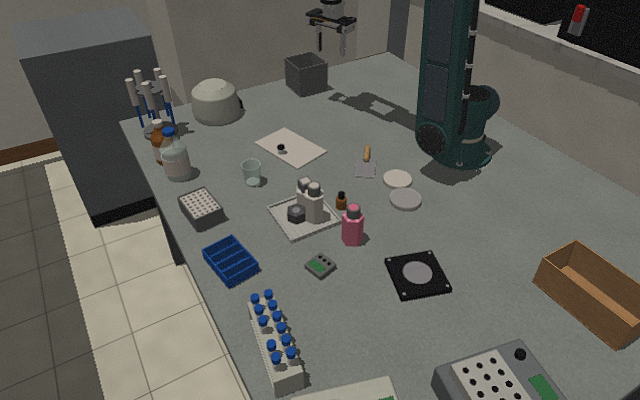

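View pics/side0.png

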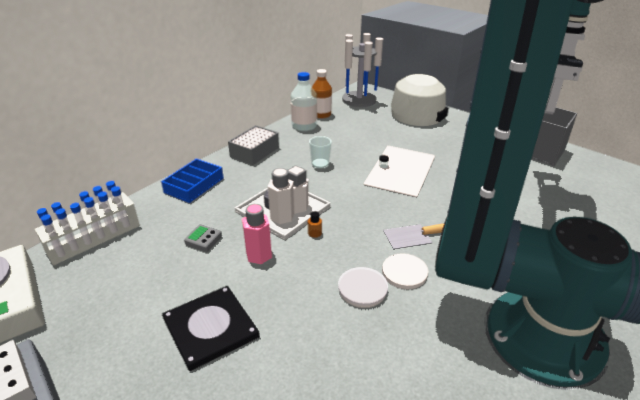

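Scene picture: tray with two white canisters at (303,205), dark block at (297,213), pink look-alike at (353,225), board (290,147) with jar (281,148), stage (418,273), and timer (320,265). The white canisters inside the tray fit the description; the pink one on the table is the decoy.

Run:
```python
from h import *
import pickle
s=pickle.load(open('scene.pkl','rb')); P=cloud(s)
for n,u,v in [('shortcap?',305,181),('tallcap?',315,185),('block',296,207),('pinkcap',353,208),('disc',418,272),('board',290,147),('jar',281,147),('amber',341,194),('timer',320,264),('beaker',251,180)]:
    print(n,np.round(P[v,u],3))
# footprints
q=lambda n,uv,z:print(n,np.round(onz(s,uv,z),3).tolist())
q('board',[(254,147),(289,127),(327,149),(291,168)],.006)
q('stage',[(385,260),(433,251),(451,290),(398,300)],.018)
q('tray',[(266,209),(298,240),(344,217)],.014)
a=cv2.resize(s['image'][160:260,240:380],None,fx=5.5,fy=5.5,interpolation=cv2.INTER_CUBIC); cv2.imwrite('pics/crop1.png',a[:,:,::-1])
```

```text
shortcap? [ 0.592 -0.007  0.107]
tallcap? [0.587 0.042 0.125]
block [0.63  0.005 0.037]
pinkcap [0.55  0.171 0.124]
disc [0.473 0.356 0.018]
board [ 0.488 -0.31   0.008]
jar [ 0.532 -0.287  0.036]
amber [0.503 0.042 0.058]
timer [0.669 0.208 0.016]
beaker [ 0.687 -0.182  0.03 ]
board [[0.593, -0.375, 0.006], [0.431, -0.429, 0.006], [0.383, -0.236, 0.006], [0.539, -0.203, 0.006]]
stage [[0.52, 0.282, 0.018], [0.394, 0.32, 0.018], [0.441, 0.439, 0.018], [0.568, 0.398, 0.018]]
tray [[0.697, -0.055, 0.014], [0.676, 0.102, 0.014], [0.521, 0.089, 0.014]]
```

View pics/crop1.png

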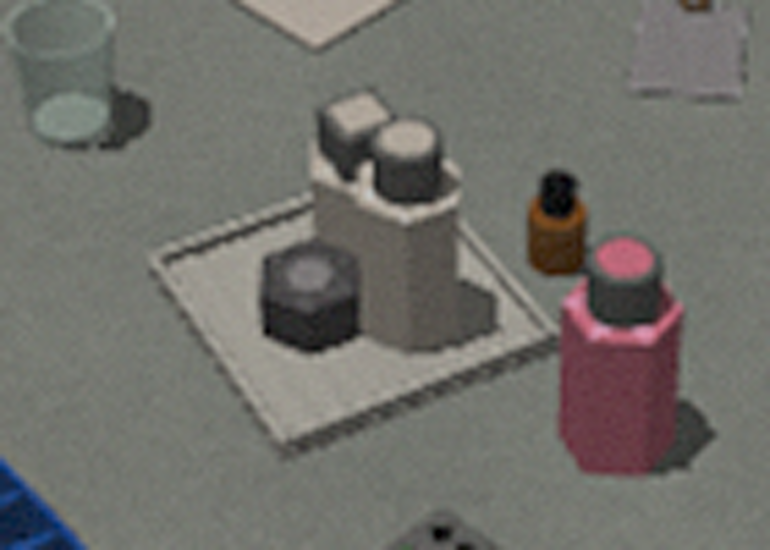

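Enlarged: the round cap (tall canister) is on the +y side and the square cap (short) is on the -y side, at full-image pixels (315,185) and (305,181). The block is at (296,212). The pink one stands outside the tray, so I'll leave it. Next I move to a view above the tray.

```bash
cat >> h.py <<'E'
def go(x,y,z,yaw,lab=''):
    o=robot.get_obs(); M=R.from_euler('xyz',o['ee_rot'])
    W=R.from_euler('xyz',[np.pi,0,np.radians(yaw)])
    d=M.inv().apply(np.array([x,y,z])-o['tool_pos'])*100; rv=(M.inv()*W).as_rotvec()
    print(lab,'rot',np.round(rv,4),'cm',np.round(d,3),'rows>=',max(np.linalg.norm(d)/5,np.degrees(np.linalg.norm(rv))/8.59))
E
python3 - <<'E'
from h import *
go(.52,.02,.36,97)
print(robot.snapshot('wrist')['T_tool_cam'])
E
```

```text
rot [-0.0015 -0.0015 -1.3082] cm [ 48.946 -37.316 -15.473] rows>= 12.692752038564247
[[ 3.37854286e-04  9.69143403e-01  2.46497362e-01  7.07448801e-02]
 [ 9.99999886e-01 -4.10637166e-04  2.43864893e-04  5.60062923e-04]
 [ 3.37561031e-04  2.46497252e-01 -9.69143432e-01 -1.77957346e-01]
 [ 0.00000000e+00  0.00000000e+00  0.00000000e+00  1.00000000e+00]]
```

{"name": "move_arm", "arguments": {
  "deltas": [0,0,0,0,0,-5,-1,0,0,-0.12,4,-3,-9,-1,0,0,-0.25,8,-6,-12,-1,0,0,-0.38,12,-9,-15,-1,0,0,-0.5,16,-12,-15,-1,0,0,-0.62,20,-15,-15,-1,0,0,-0.75,24,-18,-15.3,-1,0,0,-0.88,28,-21,-15.3,-1]
}}

```text
time: 0.95
tool_pos: [0.3736, -0.2317, 0.3582]
ee_rot: [3.141, 0.0, 1.27]
wrist_force: [0.6, -0.2, 0.1]
width: 0.0938
finger_force: 0.0
```

```bash
python3 -c "
from h import *
print(robot.get_obs()['tool_pos']);go(.53,-.03,.33,97)"
```

```text
[ 0.37360303 -0.23171561  0.35818128]
 rot [ 0.0008  0.0005 -0.4233] cm [23.904  8.949  2.818] rows>= 5.135888753054464
```

{"name": "move_arm", "arguments": {
  "deltas": [0,0,-0.08,4.0,1.5,0.5,-1,0,0,-0.16,8,3,1,-1,0,0,-0.24,12,4.5,1.5,-1,0,0,-0.32,16,6,2,-1,0,0,-0.4,20,7.5,2.4,-1,0,0,-0.423,23.9,8.9,2.8,-1,0,0,-0.423,23.9,8.9,2.8,-1]
}}

```text
time: 1.65
tool_pos: [0.5313, -0.0286, 0.3272]
ee_rot: [-3.138, -0.003, 1.694]
wrist_force: [-0.1, -0.9, 0.3]
width: 0.0943
finger_force: 0.0
```

Run:
```python
from h import *
import pickle
s=snap('wrist'); pickle.dump(s,open('w1.pkl','wb')); save(s,'w1.png')
o=robot.get_obs(); print(o['tool_pos'],np.degrees(o['ee_rot']),s['T'][:3,3])
```

```text
[ 0.53036354 -0.03057208  0.32808815] [-1.79815790e+02 -4.62845349e-02  9.69218427e+01] [0.5229029  0.04101976 0.50536326]
```

View pics/w1.png

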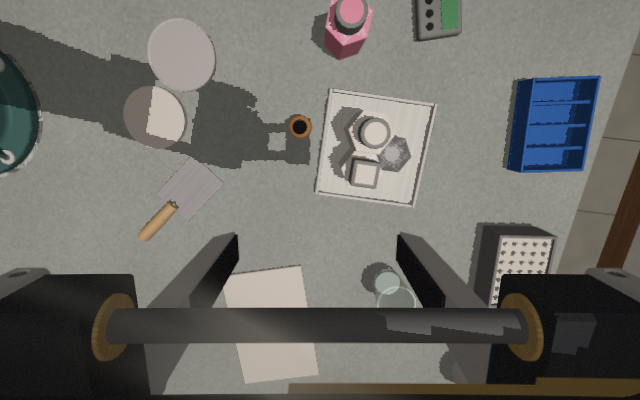

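Tray rim corners are at (331,89), (436,103), (413,206) and (316,192). The round cap is at (374,132), the square cap at (365,173) and the block at (398,154).

Run:
```python
from h import *
import pickle
s=pickle.load(open('w1.pkl','rb')); print(s['K'],s['D'])
c=onz(s,[(331,89),(436,103),(413,206),(316,192)],.014); print(np.round(c,4),c.mean(0))
for n,p,z in [('tall',(374,132),.125),('short',(365,173),.105),('block',(398,154),.035),('amber',(300,126),.055),('pink',(350,12),.12)]: print(n,np.round(onz(s,[p],z),4))
go(.575,.06,.25,97)
```

```text
[[320.72976706   0.         317.00933439]
 [  0.         320.72976706 204.7387947 ]
 [  0.           0.           1.        ]] [0.02077046 0.         0.         0.         0.        ]
[[ 0.5351  0.0919  0.014 ]
 [ 0.6893  0.0913  0.014 ]
 [ 0.6868 -0.0649  0.014 ]
 [ 0.5323 -0.0615  0.014 ]] [0.61086688 0.01420894 0.014     ]
tall [[0.5879 0.0401 0.125 ]]
short [[ 0.5885 -0.0107  0.105 ]]
block [[0.643  0.0135 0.035 ]]
amber [[0.4986 0.0354 0.055 ]]
pink [[0.5422 0.16   0.12  ]]
 rot [-0.0032 -0.0008 -0.0014] cm [8.447 5.548 7.798] rows>= 2.552917958818379
```

{"name": "move_arm", "arguments": {
  "deltas": [0,0,0.04,4.2,2.8,2.5,-1,0,0,0.08,8.4,5.6,5,-1,0,0,0.12,8.4,5.6,7.8,-1,0,0,0.12,8.4,5.6,7.8,-1,0,0,0.12,8.4,5.6,7.8,-1]
}}

```text
time: 2.2
tool_pos: [0.575, 0.0562, 0.2519]
ee_rot: [-3.14, 0.001, 1.567]
wrist_force: [-1.1, -0.1, -0.2]
width: 0.0943
finger_force: 0.0
```

Run:
```python
from h import *
import pickle
s=snap('wrist'); pickle.dump(s,open('w2.pkl','wb')); 
o=robot.get_obs(); print(o['tool_pos'],np.degrees(o['ee_rot']),s['T'][:3,3])
p=proj(s,[[.611,.0145,.014]])[0]; print(p)
x,y=int(max(0,min(440,p[0]-100))),int(max(0,min(250,p[1]-75))); print(x,y)
a=cv2.resize(s['image'][y:y+150,x:x+200],None,fx=4,fy=4,interpolation=cv2.INTER_CUBIC); cv2.imwrite('pics/w2.png',a[:,:,::-1])
```

```text
[0.57571013 0.05598125 0.25365957] [1.79890338e+02 4.56757796e-02 8.97594655e+01] [0.57526326 0.12694629 0.42979406]
[344.48418427 209.33152189]
244 134
```

View pics/w2.png

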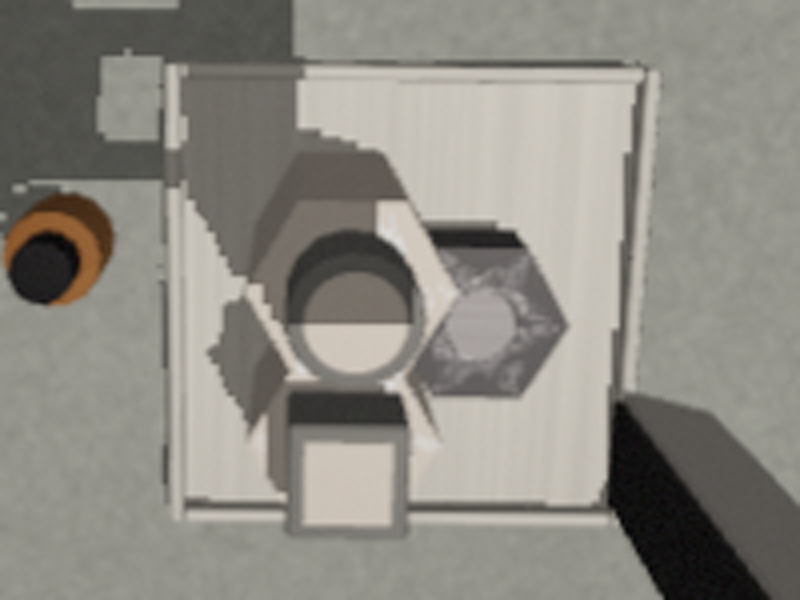

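Run:
```python
from h import *
import pickle
s=pickle.load(open('w2.pkl','rb'))
f=lambda L:[((u+.5)/4-.5+244,(v+.5)/4-.5+134) for u,v in L]
c=onz(s,f([(166,66),(657,71),(175,521)]),.014); print(np.round(c,4)); print('ctr',(c[1]+c[2])/2, 'len',np.linalg.norm(c[0]-c[1]),np.linalg.norm(c[0]-c[2]))
print('angx',np.degrees(np.arctan2(*(c[1]-c[0])[[1,0]])),'angy',np.degrees(np.arctan2(*(c[0]-c[2])[[1,0]]))-90)
for n,p,z in [('tall',(358,322),.125),('short',(347,481),.105),('spot',(480,325),.035),('blockright',(568,325),.035)]: print(n,np.round(onz(s,f([p]),z),4))
P=cloud(s)
def cen(z0,z1,x0,x1,y0,y1):
    m=(P[...,2]>z0)&(P[...,2]<z1)&(P[...,0]>x0)&(P[...,0]<x1)&(P[...,1]>y0)&(P[...,1]<y1)
    q=P[m].astype(np.float32); (c,sz,a)=cv2.minAreaRect(q[:,:2]*1000); print(len(q),np.median(q[:,2]),q[:,:2].mean(0),c,sz,a)
cen(.115,.135,.55,.63,.01,.08); cen(.097,.115,.55,.63,-.05,.012); cen(.028,.042,.61,.69,-.03,.05)
```

```text
[[ 0.5335  0.0933  0.014 ]
 [ 0.6907  0.0911  0.014 ]
 [ 0.5323 -0.0645  0.014 ]]
ctr [0.61148473 0.01330117 0.014     ] len 0.1571756813134933 0.15783408289615064
angx -0.7853632726666698 angy -0.4401848224698739
tall [[0.5903 0.0396 0.125 ]]
short [[ 0.5887 -0.011   0.105 ]]
spot [[0.6338 0.0128 0.035 ]]
blockright [[0.6619 0.0127 0.035 ]]
994 0.123670354 [0.5900278  0.04075046] (590.4132690429688, 39.789573669433594) (35.13337326049805, 34.054927825927734) 89.9533462524414
924 0.10366976 [ 0.5894979  -0.01017365] (589.7031860351562, -11.514867782592773) (34.182891845703125, 33.23474884033203) 89.8069076538086
1066 0.033619087 [0.6379598  0.01284844] (638.1981201171875, 16.486223220825195) (57.748714447021484, 49.790008544921875) 86.84991455078125
```

Measured against the tray geometry, everything agrees within 1 mm: tall at (0.590, 0.0395), short at (0.5893, -0.0118), tray yaw about -0.5°. I approach the tall canister with the fingers on its 30° flats.

```bash
python3 -c "
from h import *
go(.59,.0395,.16,119.5)"
```

```text
rot [ 0.0017  0.0013 -0.5191] cm [-1.635  1.418  9.37 ] rows>= 3.4622494364926277
```

{"name": "move_arm", "arguments": {
  "deltas": [0,0,-0.13,-0.5,0.4,2.5,-1,0,0,-0.26,-1,0.8,5,-1,0,0,-0.39,-1.4,1.2,7.5,-1,0.0017,0.0013,-0.519,-1.63,1.42,9.37,-1,0.0017,0.0013,-0.519,-1.63,1.42,9.37,-1,0.0017,0.0013,-0.519,-1.63,1.42,9.37,-1,0.0017,0.0013,-0.519,-1.63,1.42,9.37,-1]
}}

```text
time: 2.95
tool_pos: [0.5911, 0.0406, 0.1613]
ee_rot: [3.139, 0.001, 2.084]
wrist_force: [0.1, -0.1, 0.2]
width: 0.0938
finger_force: 0.0
```

```bash
python3 -c "
from h import *
print(robot.get_obs()['tool_pos'],robot.get_obs()['ee_rot'])
go(.59,.0395,.058,119.5)"
```

```text
[0.59110316 0.04061833 0.1613492 ] [3.13855362e+00 1.04251967e-03 2.08433139e+00]
 rot [ 0.003   0.001  -0.0013] cm [-0.032 -0.182 10.334] rows>= 2.067222688822693
```

{"name": "move_arm", "arguments": {
  "deltas": [0.002,0,0,0,-0.1,4,-1,0.002,0,0,0,-0.1,8,-1,0.002,0,0,0,-0.1,10.2,-1,0.002,0,0,0,-0.1,10.2,-1,0.002,0,0,0,-0.1,10.2,-1]
}}

```text
time: 3.45
tool_pos: [0.5899, 0.0408, 0.0581]
ee_rot: [-3.141, -0.0, 2.086]
wrist_force: [0.3, 1.0, 1.1]
width: 0.0938
finger_force: 0.0
```

Run:
```python
from h import *
import pickle
s=snap('wrist'); pickle.dump(s,open('w3.pkl','wb')); save(s,'w3.png')
o=robot.get_obs(); print(o['tool_pos'],o['ee_rot'],o['wrist_force'])
go(.59,.0395,.058,119.5)
```

```text
[0.59065349 0.0407773  0.05910037] [3.14073813e+00 8.51645078e-04 2.08636978e+00] [ 0.50329892  0.71627891 -0.02909018]
 rot [0.0009 0.0009 0.0007] cm [-0.079 -0.12   0.11 ] rows>= 0.036162642045503936
```

View pics/w3.png

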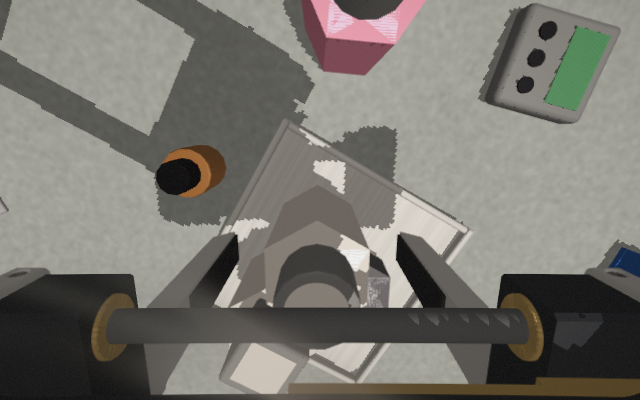

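The canister sits between the fingers: cap centre u≈315, finger mid u≈317. Closing now.

{"name": "move_arm", "arguments": {
  "deltas": [0,0,0,-0.05,-0.05,0,0.3,0,0,0,-0.05,-0.05,0,1,0,0,0,-0.05,-0.05,0,1,0,0,0,-0.05,-0.05,0,1,0,0,0,-0.05,-0.05,0,1,0,0,0,-0.05,-0.05,0,1,0,0,0,-0.05,-0.05,0,1,0,0,0,-0.05,-0.05,0,1]
}}

```text
time: 4.3
tool_pos: [0.5889, 0.0403, 0.0562]
ee_rot: [-3.139, -0.001, 2.087]
wrist_force: [0.6, 0.0, -0.8]
width: 0.05
finger_force: 29.9
```

Run:
```python
from h import *
o=robot.get_obs(); print(o)
```

```text
{'time': 4.3, 'joint_positions': array([-2.77227850e-02,  2.51658387e-01,  1.48238622e+00,  3.43824187e-06,
        1.41036723e+00, -5.43805542e-01]), 'qvel': array([2.02940585e-03, 9.69916035e-05, 3.05243183e-04, 8.41543942e-04,
       7.54612411e-04, 3.27298010e-04]), 'joint_torque': array([-3.74996457e-01, -3.89930749e+01, -2.77347100e+01, -2.21735691e-01,
        5.12627028e-01, -1.21429199e-03]), 'tool_pos': array([0.5889491 , 0.04029145, 0.05623253]), 'ee_rot': array([-3.13918190e+00, -1.46154021e-03,  2.08687677e+00]), 'wrist_force': array([ 0.59927259,  0.02133627, -0.83584623]), 'wrist_torque': array([ 0.14662438, -0.33637261, -0.03160356]), 'finger_force': 29.92154449224472, 'width': 0.04997517269921537}
```

```bash
cat >> h.py <<'E'
import pickle,os
def led(): return pickle.load(open('led.pkl','rb'))
def setled(p,rpydeg): pickle.dump((np.array(p,float),R.from_euler('xyz',rpydeg,degrees=True).as_matrix()),open('led.pkl','wb'))
def log(rot,cm):   # last row of a move just made
    p,M=led(); pickle.dump((p+M@np.array(cm)/100,M@R.from_rotvec(rot).as_matrix()),open('led.pkl','wb'))
    o=robot.get_obs(); p,M=led(); print('led',np.round(p,4),'meas',np.round(o['tool_pos'],4),'yaw led',np.round(np.degrees(R.from_matrix(M).as_euler('xyz')),2),'meas',np.round(np.degrees(o['ee_rot']),2),'F',np.round(o['wrist_force'],1),'w',round(o['width'],4))
def gol(x,y,z,yaw):
    p,M=led(); M=R.from_matrix(M)
    print('rot',np.round((M.inv()*R.from_euler('xyz',[np.pi,0,np.radians(yaw)])).as_rotvec(),4),'cm',np.round(M.inv().apply(np.array([x,y,z])-p)*100,3))
E
python3 - <<'E'
from h import *
setled([.5894,.0402,.057],[180,0,119.55])
s=pickle.load(open('w1.pkl','rb'))
c=onz(s,[(224,277),(302,266),(318,375),(245,383)],.006); print(np.round(c,3))
s=pickle.load(open('scene.pkl','rb')); P=cloud(s)
def cen(z0,z1,x0,x1,y0,y1):
    m=(P[...,2]>z0)&(P[...,2]<z1)&(P[...,0]>x0)&(P[...,0]<x1)&(P[...,1]>y0)&(P[...,1]<y1)
    q=P[m].astype(np.float32); print(len(q),cv2.minAreaRect(q[:,:2]*1000))
m=(s['image'].astype(int).min(2)>165)
v,u=np.nonzero(m); k=(u>250)&(u<330)&(v>125)&(v<170)
q=onz(s,np.c_[u[k],v[k]],.006); print('board',cv2.minAreaRect((q[:,:2]*1000).astype(np.float32)))
m=(s['image'].max(2)<60); v,u=np.nonzero(m); k=(u>380)&(u<456)&(v>246)&(v<304)
q=onz(s,np.c_[u[k],v[k]],.018); print('stage',cv2.minAreaRect((q[:,:2]*1000).astype(np.float32)))
m=(s['image'].astype(int).min(2)>110); v,u=np.nonzero(m); k=(u>398)&(u<436)&(v>257)&(v<288)
q=onz(s,np.c_[u[k],v[k]],.018); print('disc',len(q),cv2.minAreaRect((q[:,:2]*1000).astype(np.float32)),q.mean(0))
gol(.5894,.0402,.19,119.5)
E
```

```text
[[ 0.395 -0.229  0.006]
 [ 0.525 -0.192  0.006]
 [ 0.578 -0.404  0.006]
 [ 0.446 -0.438  0.006]]
board ((574.8184204101562, -400.13909912109375), (0.0, 0.0), 0.0)
stage ((480.5523986816406, 359.274169921875), (138.20135498046875, 132.86314392089844), 72.39903259277344)
disc 471 ((474.83734130859375, 355.531494140625), (68.4625015258789, 66.3641357421875), 51.89600372314453) [0.47544279 0.35495515 0.018     ]
rot [ 0.     -0.      0.0009] cm [  0.    0.  -13.3]
```

{"name": "move_arm", "arguments": {
  "deltas": [0,0,0,0,0,-1,1,0,0,0,0,0,-4,1,0,0,0,0,0,-8,1,0,0,0,0,0,-11,1,0,0,0,0,0,-13,1,0,0,0,0,0,-13,1]
}}

```text
time: 4.9
tool_pos: [0.5907, 0.04, 0.1905]
ee_rot: [3.139, 0.002, 2.087]
wrist_force: [-0.9, 0.0, -2.0]
width: 0.05
finger_force: 29.9
```

Run:
```python
from h import *
log([0,0,0],[0,0,-13])
gol(.4526,-.257,.19,100)
```

```text
led [0.5894 0.0402 0.187 ] meas [0.5907 0.04   0.1905] yaw led [180.     0.   119.55] meas [1.7985e+02 1.3000e-01 1.1956e+02] F [-0.9  0.  -2. ] w 0.05
rot [ 0.     -0.      0.3412] cm [-19.107 -26.558  -0.3  ]
```

```bash
python3 -c "
from h import *
gol(.4573,-.2633,.187,119.55)"
```

```text
rot [0. 0. 0.] cm [-19.887 -26.46   -0.   ]
```

{"name": "move_arm", "arguments": {
  "deltas": [0,0,0,-1.5,-2,0,1,0,0,0,-4.2,-5.6,0,1,0,0,0,-7.2,-9.6,0,1,0,0,0,-10.2,-13.6,0,1,0,0,0,-13.2,-17.6,0,1,0,0,0,-16.2,-21.6,0,1,0,0,0,-18.6,-24.8,0,1,0,0,0,-19.9,-26.5,0,1]
}}

```text
time: 5.7
tool_pos: [0.4539, -0.266, 0.1845]
ee_rot: [-3.135, -0.005, 2.083]
wrist_force: [0.1, -0.0, -2.4]
width: 0.0498
finger_force: 29.9
```

```bash
python3 -c "
from h import *
log([0,0,0],[-19.9,-26.5,0])"
```

```text
led [ 0.457  -0.2636  0.187 ] meas [ 0.4539 -0.266   0.1845] yaw led [180.     0.   119.55] meas [-179.64   -0.27  119.36] F [ 0.1 -0.  -2.4] w 0.0498
```

{"name": "move_arm", "arguments": {
  "deltas": [0,0,0,0,0,4,1,0,0,0,0,0,8,1,0,0,0,0,0,11.5,1,0,0,0,0,0,12.4,1,0,0,0,0,0,12.4,1,0,0,0,0,0,12.4,1]
}}

```text
time: 6.3
tool_pos: [0.4566, -0.2639, 0.0631]
ee_rot: [-3.139, -0.001, 2.087]
wrist_force: [0.1, -0.4, -2.5]
width: 0.0501
finger_force: 30.0
```

Run:
```python
from h import *
log([0,0,0],[0,0,12.4])
s=snap('side'); save(s,'s1.png')
p=proj(s,[.457,-.263,.05])[0]; print(p)
x,y=int(np.clip(p[0]-80,0,480)),int(np.clip(p[1]-60,0,280))
a=cv2.resize(s['image'][y:y+120,x:x+160],None,fx=4,fy=4,interpolation=cv2.INTER_CUBIC); cv2.imwrite('pics/s1.png',a[:,:,::-1])
```

```text
led [ 0.457  -0.2636  0.063 ] meas [ 0.4566 -0.2639  0.0631] yaw led [180.     0.   119.55] meas [-1.7982e+02 -5.0000e-02  1.1957e+02] F [ 0.1 -0.4 -2.5] w 0.0501
[400.70539462 165.14802648]
```

View pics/s1.png

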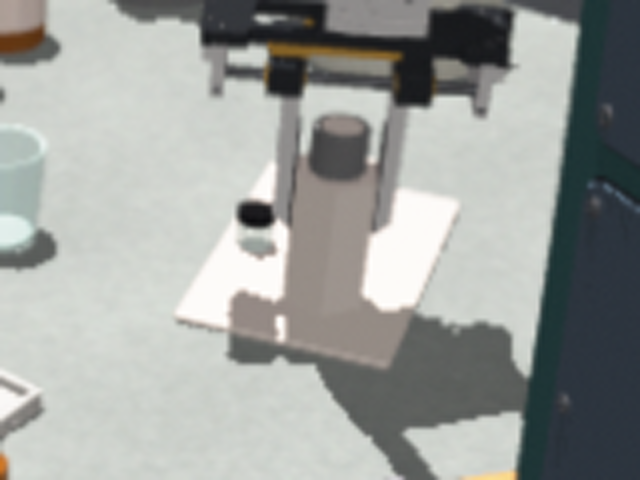

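The tall canister hangs upright just above the board, with its foot at about (325,315) in the crop and inside the near edge. Lowering the last 5 mm.

{"name": "move_arm", "arguments": {
  "deltas": [0,0,0,0,0,0.2,1,0,0,0,0,0,0.4,1,0,0,0,0,0,0.5,1,0,0,0,0,0,0.5,1]
}}

```text
time: 6.75
tool_pos: [0.4562, -0.2637, 0.0576]
ee_rot: [-3.138, -0.002, 2.087]
wrist_force: [-0.7, -0.0, -3.5]
width: 0.0499
finger_force: 30.0
```

```bash
python3 -c "
from h import *
log([0,0,0],[0,0,.5])"
```

```text
led [ 0.457  -0.2636  0.058 ] meas [ 0.4562 -0.2637  0.0576] yaw led [180.     0.   119.55] meas [-1.7981e+02 -1.0000e-01  1.1957e+02] F [-0.7 -0.  -3.5] w 0.0499
```

{"name": "move_arm", "arguments": {
  "deltas": [0,0,0,0,0,0.05,1,0,0,0,0,0,0.1,1,0,0,0,0,0,0.1,1]
}}

```text
time: 7.05
tool_pos: [0.4564, -0.2638, 0.0569]
ee_rot: [-3.138, -0.001, 2.087]
wrist_force: [-0.7, -0.5, -2.3]
width: 0.0499
finger_force: 30.0
```

```bash
python3 -c "
from h import *
log([0,0,0],[0,0,.1])"
```

```text
led [ 0.457  -0.2636  0.057 ] meas [ 0.4564 -0.2638  0.0569] yaw led [180.     0.   119.55] meas [-1.7981e+02 -7.0000e-02  1.1956e+02] F [-0.7 -0.5 -2.3] w 0.0499
```

{"name": "move_arm", "arguments": {
  "deltas": [0,0,0,0,0,0.05,1,0,0,0,0,0,0.1,1,0,0,0,0,0,0.1,1]
}}

```text
time: 7.35
tool_pos: [0.4564, -0.2639, 0.0569]
ee_rot: [-3.138, -0.001, 2.087]
wrist_force: [-2.1, 0.1, 5.5]
width: 0.0501
finger_force: 30.0
```

```bash
python3 -c "
from h import *
log([0,0,0],[0,0,.1])"
```

```text
led [ 0.457  -0.2636  0.056 ] meas [ 0.4564 -0.2639  0.0569] yaw led [180.     0.   119.55] meas [-1.7982e+02 -5.0000e-02  1.1956e+02] F [-2.1  0.1  5.5] w 0.0501
```

Contact confirmed (+5.5 N). I release and rise, then head for the short canister.

{"name": "move_arm", "arguments": {
  "deltas": [0,0,0,0,0,-0.03,0.6,0,0,0,0,0,-0.03,-0.3,0,0,0,0,0,-0.03,-1,0,0,0,0,0,-0.03,-1,0,0,0,0,0,-2,-1,0,0,0,0,0,-6,-1,0,0,0,0,0,-10,-1,0,0,0,0,0,-13,-1]
}}

```text
time: 8.15
tool_pos: [0.4573, -0.2641, 0.1881]
ee_rot: [-3.139, 0.001, 2.087]
wrist_force: [1.2, -0.9, 0.3]
width: 0.0935
finger_force: 0.0
```

```bash
python3 -c "
from h import *
log([0,0,0],[0,0,-13])
gol(.5893,-.0118,.188,59.5)"
```

```text
led [ 0.457  -0.2636  0.186 ] meas [ 0.4573 -0.2641  0.1881] yaw led [180.     0.   119.55] meas [-1.7988e+02  5.0000e-02  1.1957e+02] F [ 1.2 -0.9  0.3] w 0.0935
rot [ 0.     -0.      1.0481] cm [15.381 23.927 -0.2  ]
```

{"name": "move_arm", "arguments": {
  "deltas": [0,0,0.14,1.2,1.8,0,-1,0,0,0.28,3.6,5.6,0,-1,0,0,0.42,6.2,9.6,0,-1,0,0,0.56,8.8,13.6,0,-1,0,0,0.7,11.4,17.6,0,-1,0,0,0.84,13.6,21.2,0,-1,0,0,0.98,15.4,23.9,0,-1,0,0,1.048,15.4,23.9,0,-1]
}}

```text
time: 8.95
tool_pos: [0.59, -0.0074, 0.1841]
ee_rot: [-3.137, 0.001, 1.04]
wrist_force: [0.4, 0.1, -0.7]
width: 0.094
finger_force: 0.0
```

Run:
```python
from h import *
log([0,0,1.048],[15.4,23.9,0])
s=snap('wrist'); pickle.dump(s,open('w4.pkl','wb')); save(s,'w4.png')
```

```text
led [ 0.589  -0.0118  0.186 ] meas [ 0.59   -0.0074  0.1841] yaw led [180.   -0.   59.5] meas [-1.7976e+02  3.0000e-02  5.9600e+01] F [ 0.4  0.1 -0.7] w 0.094
```

View pics/w4.png

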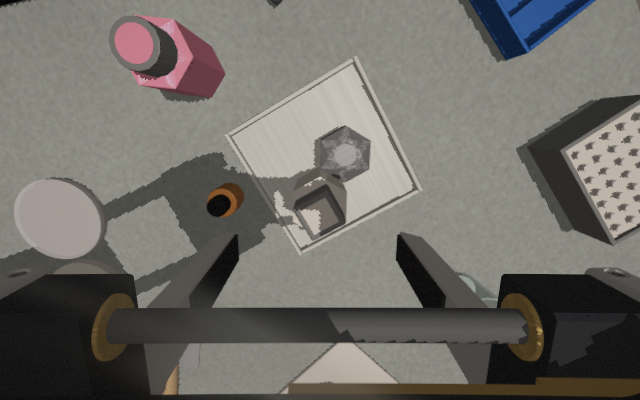

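Square cap centred at u≈319 between the fingers (mid ≈317). Descending.

{"name": "move_arm", "arguments": {
  "deltas": [0,0,0,0,0,3,-1,0,0,0,0,0,7,-1,0,0,0,0,0,11,-1,0,0,0,0,0,14.4,-1,0,0,0,0,0,14.4,-1,0,0,0,0,0,14.4,-1]
}}

```text
time: 9.6
tool_pos: [0.5879, -0.0123, 0.0411]
ee_rot: [-3.138, 0.003, 1.039]
wrist_force: [0.7, 0.8, 1.7]
width: 0.094
finger_force: 0.0
```

Run:
```python
from h import *
log([0,0,0],[0,0,14.4])
s=snap('wrist'); pickle.dump(s,open('w5.pkl','wb')); P=cloud(s)
k=(abs(P[...,2]-.103)<.008)&(np.hypot(P[...,0]-.589,P[...,1]+.0118)<.035)
q=P[k]; print(len(q), q.mean(0), cv2.minAreaRect((q[:,:2]*1000).astype(np.float32)))
```

```text
led [ 0.589  -0.0118  0.042 ] meas [ 0.5879 -0.0123  0.0411] yaw led [180.   -0.   59.5] meas [-1.7978e+02  1.4000e-01  5.9520e+01] F [0.7 0.8 1.7] w 0.094
4548 [ 0.59253039 -0.00484468  0.1029973 ] ((589.3082885742188, -11.96660041809082), (34.4061393737793, 34.354427337646484), 89.11727905273438)
```

{"name": "move_arm", "arguments": {
  "deltas": [0,0,0,0,0,0,0.3,0,0,0,0,0,0,1,0,0,0,0,0,0,1,0,0,0,0,0,0,1,0,0,0,0,0,0,1,0,0,0,0,0,0,1,0,0,0,0,0,0,1,0,0,0,0,0,0,1]
}}

```text
time: 10.45
tool_pos: [0.5884, -0.012, 0.0413]
ee_rot: [-3.139, 0.002, 1.039]
wrist_force: [0.7, -0.0, 0.5]
width: 0.0497
finger_force: 30.0
```

{"name": "move_arm", "arguments": {
  "deltas": [0,0,0,0,0,-1,1,0,0,0,0,0,-4,1,0,0,0,0,0,-8,1,0,0,0,0,0,-12,1,0,0,0,0,0,-13.4,1,0,0,0,0,0,-13.4,1]
}}

```text
time: 11.05
tool_pos: [0.5899, -0.0119, 0.178]
ee_rot: [3.14, -0.0, 1.039]
wrist_force: [0.1, 0.3, -3.4]
width: 0.0499
finger_force: 30.0
```

Run:
```python
from h import *
log([0,0,0],[0,0,-13.4])
gol(.4855,-.376,.1754,59.5)
```

```text
led [ 0.589  -0.0118  0.176 ] meas [ 0.5899 -0.0119  0.178 ] yaw led [180.   -0.   59.5] meas [ 1.7989e+02 -1.0000e-02  5.9520e+01] F [ 0.1  0.3 -3.4] w 0.0499
rot [-0.     -0.      0.0001] cm [-36.636   9.568   0.06 ]
```

{"name": "move_arm", "arguments": {
  "deltas": [0,0,0,-2,0.5,0,1,0,0,0,-6,1.6,0,1,0,0,0,-10.5,2.75,0,1,0,0,0,-15,3.9,0,1,0,0,0,-19.5,5.1,0,1,0,0,0,-24,6.3,0,1,0,0,0,-28.5,7.4,0,1,0,0,0,-33,8.6,0,1]
}}

```text
time: 11.85
tool_pos: [0.4932, -0.3404, 0.1716]
ee_rot: [-3.132, 0.001, 1.039]
wrist_force: [0.8, 0.4, -2.2]
width: 0.0497
finger_force: 30.0
```

{"name": "move_arm", "arguments": {
  "deltas": [0,0,0,-2.6,0.7,0,1,0,0,0,-3.6,1.0,0,1,0,0,0,-3.6,1.0,2,1,0,0,0,-3.6,1.0,6,1,0,0,0,-3.6,1.0,10,1,0,0,0,-3.6,1.0,12.5,1,0,0,0,-3.6,1.0,12.9,1,0,0,0,-3.6,1.0,12.9,1]
}}

```text
time: 12.65
tool_pos: [0.4846, -0.374, 0.0446]
ee_rot: [-3.134, 0.001, 1.04]
wrist_force: [0.4, 0.7, -2.0]
width: 0.0499
finger_force: 29.9
```

Run:
```python
from h import *
log([0,0,0],[-33,8.6,0]);log([0,0,0],[-3.6,1,12.9])
s=snap('side')
x,y=330,120
a=cv2.resize(s['image'][y:y+120,x:x+160],None,fx=4,fy=4,interpolation=cv2.INTER_CUBIC); cv2.imwrite('pics/s2.png',a[:,:,::-1])
```

```text
led [ 0.4956 -0.3398  0.176 ] meas [ 0.4846 -0.374   0.0446] yaw led [180.   -0.   59.5] meas [-1.7958e+02  4.0000e-02  5.9590e+01] F [ 0.4  0.7 -2. ] w 0.0499
led [ 0.486  -0.3759  0.047 ] meas [ 0.4846 -0.374   0.0446] yaw led [180.   -0.   59.5] meas [-1.7958e+02  4.0000e-02  5.9590e+01] F [ 0.4  0.7 -2. ] w 0.0499
```

View pics/s2.png

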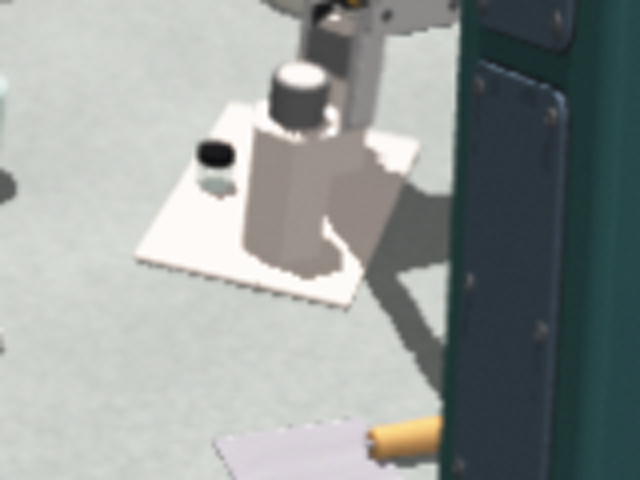

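The tall canister stands upright on the board with its foot at (290,275) in the crop. The short one is behind it, just above the board.

{"name": "move_arm", "arguments": {
  "deltas": [0,0,0,0,0,0.2,1,0,0,0,0,0,0.4,1,0,0,0,0,0,0.46,1,0,0,0,0,0,0.5,1,0,0,0,0,0,0.5,1]
}}

```text
time: 13.2
tool_pos: [0.4852, -0.3761, 0.0418]
ee_rot: [-3.139, 0.002, 1.039]
wrist_force: [-0.4, 0.1, -2.5]
width: 0.0498
finger_force: 29.9
```

```bash
python3 -c "
from h import *
log([0,0,0],[0,0,.5])"
```

```text
led [ 0.486  -0.3759  0.042 ] meas [ 0.4852 -0.3761  0.0418] yaw led [180.   -0.   59.5] meas [-1.7984e+02  1.2000e-01  5.9510e+01] F [-0.4  0.1 -2.5] w 0.0498
```

{"name": "move_arm", "arguments": {
  "deltas": [0,0,0,0,0,0.05,1,0,0,0,0,0,0.1,1,0,0,0,0,0,0.15,1,0,0,0,0,0,0.15,1]
}}

```text
time: 13.6
tool_pos: [0.4853, -0.3762, 0.0413]
ee_rot: [-3.139, 0.002, 1.039]
wrist_force: [-1.8, 0.6, 4.2]
width: 0.05
finger_force: 29.9
```

```bash
python3 -c "
from h import *
log([0,0,0],[0,0,.15])"
```

```text
led [ 0.486  -0.3759  0.0405] meas [ 0.4853 -0.3762  0.0413] yaw led [180.   -0.   59.5] meas [-1.7986e+02  1.4000e-01  5.9520e+01] F [-1.8  0.6  4.2] w 0.05
```

Landed. Release, rise and go to the block.

{"name": "move_arm", "arguments": {
  "deltas": [0,0,0,0,0,-0.03,0.6,0,0,0,0,0,-0.03,-0.3,0,0,0,0,0,-0.03,-1,0,0,0,0,0,-0.03,-1,0,0,0,0,0,-2,-1,0,0,0,0,0,-6,-1,0,0,0,0,0,-10,-1,0,0,0,0,0,-14,-1]
}}

```text
time: 14.4
tool_pos: [0.4856, -0.3758, 0.181]
ee_rot: [-3.138, 0.002, 1.039]
wrist_force: [0.6, 0.1, -0.5]
width: 0.0938
finger_force: 0.0
```

```bash
python3 -c "
from h import *
log([0,0,0],[0,0,-14])
gol(.634,.013,.16,89.5)"
```

```text
led [ 0.486  -0.3759  0.1805] meas [ 0.4856 -0.3758  0.181 ] yaw led [180.   -0.   59.5] meas [-1.7979e+02  1.1000e-01  5.9520e+01] F [ 0.6  0.1 -0.5] w 0.0938
rot [-0.     -0.     -0.5235] cm [41.019 -6.977  2.05 ]
```

```bash
python3 -c "
from h import *
gol(.634,.013,.16,59.5)"
```

```text
rot [-0.     -0.      0.0001] cm [41.019 -6.977  2.05 ]
```

{"name": "move_arm", "arguments": {
  "deltas": [0,0,0,2,-0.6,0,-0.5,0,0,0,6.5,-2,0,-0.5,0,0,0,11,-3.3,0,-0.5,0,0,0,15.5,-4.7,0,-0.5,0,0,0,20,-6.0,0,-0.5,0,0,0,24.5,-7.4,0,-0.5,0,0,0,29,-8.7,0,-0.5,0,0,0,33,-10,0,-0.5]
}}

```text
time: 15.2
tool_pos: [0.5673, -0.0386, 0.1795]
ee_rot: [-3.139, 0.002, 1.039]
wrist_force: [0.2, -0.2, 0.0]
width: 0.0702
finger_force: 0.0
```

```bash
python3 -c "
from h import *
log([0,0,0],[33,-10,0])
gol(.634,.013,.11,59.5)"
```

```text
led [ 0.5673 -0.0408  0.1805] meas [ 0.5673 -0.0386  0.1795] yaw led [180.   -0.   59.5] meas [-1.7984e+02  9.0000e-02  5.9560e+01] F [ 0.2 -0.2  0. ] w 0.0702
rot [-0.     -0.      0.0001] cm [8.019 3.023 7.05 ]
```

{"name": "move_arm", "arguments": {
  "deltas": [0,0,0,3,1.1,2.5,-0.5,0,0,0,6,2.2,5,-0.5,0,0,0,8,3.0,7,-0.5,0,0,0,8,3,7,-0.5,0,0,0,8,3,7,-0.5,0,0,0,8,3,7,-0.5]
}}

```text
time: 15.8
tool_pos: [0.6334, 0.0121, 0.111]
ee_rot: [-3.141, 0.001, 1.038]
wrist_force: [0.3, -0.5, 0.1]
width: 0.0707
finger_force: 0.0
```

Run:
```python
from h import *
log([0,0,0],[8,3,7])
s=snap('wrist'); save(s,'w6.png'); P=cloud(s)
k=(abs(P[...,2]-.034)<.008)&(np.hypot(P[...,0]-.634,P[...,1]-.013)<.035)
q=(P[k][:,:2]*1000).astype(np.float32); print(len(q),cv2.minAreaRect(q),cv2.minEnclosingCircle(q),np.median(P[k][:,2]))
for t in (29.5,-30.5,89.5):
    n=np.array([np.cos(np.radians(t)),np.sin(np.radians(t))]); d=q@n; a,b=np.percentile(d,[.5,99.5]); print(t,a,b,b-a,(a+b)/2, 'tray-pred',n@[634,13])
```

```text
led [0.6337 0.0129 0.1105] meas [0.6334 0.0121 0.111 ] yaw led [180.   -0.   59.5] meas [-1.7994e+02  8.0000e-02  5.9470e+01] F [ 0.3 -0.5  0.1] w 0.0707
3149 ((634.7787475585938, 12.844642639160156), (56.98158264160156, 49.7613410949707), 58.407745361328125) ((634.6475219726562, 12.863021850585938), 28.577463150024414) 0.03373106021626543
29.5 533.7967804136769 583.443137335007 49.64635692133015 558.6199588743419 tray-pred 558.2070175072415
-30.5 515.6456332045497 564.9073636532183 49.261730448668686 540.276498428884 tray-pred 539.6748890014381
89.5 -6.397803418823914 43.13953267696242 49.53733609578633 18.370864629069253 tray-pred 18.53212850580328
```

View pics/w6.png

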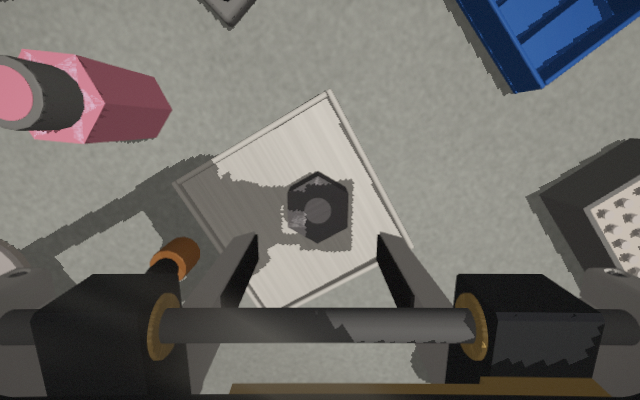

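Block centred at (318,210) between the fingers, at (0.6346, 0.0129). The amber bottle at (175,258) is clear of the gripper.

{"name": "move_arm", "arguments": {
  "deltas": [0,0,0,0.04,0.07,3,-0.5,0,0,0,0.04,0.07,7,-0.5,0,0,0,0.04,0.07,9.5,-0.5,0,0,0,0.04,0.07,10.0,-0.5,0,0,0,0.04,0.07,10.0,-0.5,0,0,0,0.04,0.07,10.0,0.5,0,0,0,0.04,0.07,10.0,1,0,0,0,0.04,0.07,10.0,1]
}}

```text
time: 16.65
tool_pos: [0.6345, 0.0128, 0.0116]
ee_rot: [-3.141, 0.001, 1.039]
wrist_force: [-2.5, 1.1, 3.9]
width: 0.05
finger_force: 2.9
```

{"name": "move_arm", "arguments": {
  "deltas": [0,0,0,0,0,0,1,0,0,0,0,0,0,1,0,0,0,0,0,-1,1,0,0,0,0,0,-4,1,0,0,0,0,0,-8,1,0,0,0,0,0,-12,1,0,0,0,0,0,-15,1,0,0,0,0,0,-15,1]
}}

```text
time: 17.45
tool_pos: [0.637, 0.0127, 0.1658]
ee_rot: [3.134, -0.003, 1.039]
wrist_force: [0.5, -0.3, -0.9]
width: 0.0498
finger_force: 30.0
```

```bash
python3 -c "
from h import *
log([0,0,0],[.04,.07,10]);log([0,0,0],[0,0,-15])
gol(.476,.356,.1605,80)"
```

```text
led [0.6345 0.0129 0.0105] meas [0.637  0.0127 0.1658] yaw led [180.   -0.   59.5] meas [ 1.7959e+02 -1.7000e-01  5.9530e+01] F [ 0.5 -0.3 -0.9] w 0.0498
led [0.6345 0.0129 0.1605] meas [0.637  0.0127 0.1658] yaw led [180.   -0.   59.5] meas [ 1.7959e+02 -1.7000e-01  5.9530e+01] F [ 0.5 -0.3 -0.9] w 0.0498
rot [-0.     -0.     -0.3577] cm [ 21.516 -31.068   0.   ]
```

```bash
python3 -c "
from h import *
gol(.44,.295,.1905,59.5)"
```

```text
rot [-0.     -0.      0.0001] cm [ 14.433 -31.075  -3.   ]
```

{"name": "move_arm", "arguments": {
  "deltas": [0,0,0,1,-2,-1.5,1,0,0,0,2.8,-6,-3,1,0,0,0,4.8,-10.3,-3,1,0,0,0,6.8,-14.6,-3,1,0,0,0,8.8,-19,-3,1,0,0,0,10.8,-23.3,-3,1,0,0,0,12.8,-27.6,-3,1,0,0,0,14.4,-31,-3,1]
}}

```text
time: 18.25
tool_pos: [0.4372, 0.2956, 0.1872]
ee_rot: [-3.136, 0.006, 1.04]
wrist_force: [1.6, -0.1, -1.0]
width: 0.0499
finger_force: 30.0
```

{"name": "move_arm", "arguments": {
  "deltas": [0,0,0,0,0,0,1,0,0,0,0,0,0,1,0,0,0,0,0,0,1]
}}

```text
time: 18.55
tool_pos: [0.4401, 0.2932, 0.1885]
ee_rot: [-3.138, 0.005, 1.038]
wrist_force: [0.3, 0.1, -2.1]
width: 0.0498
finger_force: 30.0
```

Run:
```python
from h import *
log([0,0,0],[14.4,-31,-3])
s=snap('wrist'); pickle.dump(s,open('w7.pkl','wb')); save(s,'w7.png'); print(proj(s,[[.476,.356,.018]]))
```

```text
led [0.4405 0.2943 0.1905] meas [0.4401 0.2932 0.1885] yaw led [180.   -0.   59.5] meas [-179.79    0.27   59.46] F [ 0.3  0.1 -2.1] w 0.0498
[[316.6480848  120.56827742]]
```

View pics/w7.png

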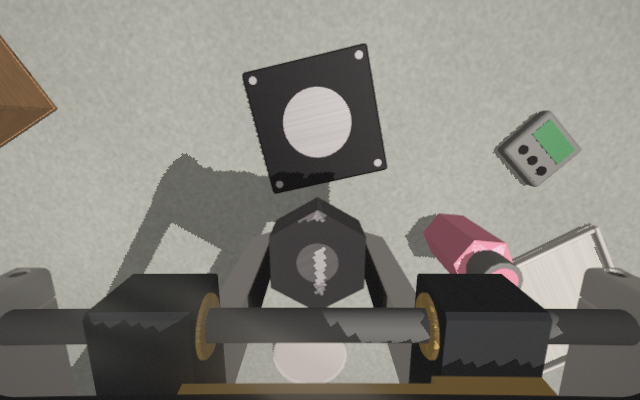

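The disc is at (317,122), and the block is held level with its spot at (318,262).

Run:
```python
from h import *
s=pickle.load(open('w7.pkl','rb'))
m=(s['image'].astype(int).min(2)>130).astype(np.uint8); n,l,st,c=cv2.connectedComponentsWithStats(m[70:175,270:365])
i=1+st[1:,4].argmax(); print(st[i],c[i]+[270,70])
v,u=np.nonzero(l==i); q=onz(s,np.c_[u+270,v+70],.018); print(q.mean(0),cv2.minEnclosingCircle((q[:,:2]*1000).astype(np.float32)))
p=q.mean(0); k=onz(s,[(243,73),(366,44),(386,168),(274,193)],.018); print(k.mean(0))
# block in hand
P=cloud(s); r=P[225:270,285:350].reshape(-1,3); r=r[np.abs(r[:,2]-.215)<.02]; print('block top',np.median(r,0))
gol(p[0],p[1],.09,59.5)
```

```text
[  13   17   69   70 3802] [316.81141504 121.56496581]
[0.47550149 0.35482353 0.018     ] ((475.2012634277344, 354.2757263183594), 36.07400131225586)
[0.4754024  0.35385603 0.018     ]
block top [0.44458828 0.3003911  0.21065151]
rot [-0.     -0.      0.0001] cm [ 6.989 -0.051 10.05 ]
```

{"name": "move_arm", "arguments": {
  "deltas": [0,0,0,3.5,-0.05,4,1,0,0,0,6.9,-0.05,8,1,0,0,0,6.9,-0.05,12,1,0,0,0,6.9,-0.05,15.5,1,0,0,0,6.9,-0.05,16.2,1,0,0,0,6.9,-0.05,16.2,1,0,0,0,6.9,-0.05,16.5,1,0,0,0,6.9,-0.05,16.5,1]
}}

```text
time: 19.4
tool_pos: [0.475, 0.3537, 0.0259]
ee_rot: [-3.139, 0.001, 1.038]
wrist_force: [-0.1, -0.3, -2.3]
width: 0.0495
finger_force: 30.0
```

```bash
python3 -c "
from h import *
log([0,0,0],[6.9,-.05,16.5])"
```

```text
led [0.4751 0.354  0.0255] meas [0.475  0.3537 0.0259] yaw led [180.   -0.   59.5] meas [-1.7988e+02  3.0000e-02  5.9460e+01] F [-0.1 -0.3 -2.3] w 0.0495
```

{"name": "move_arm", "arguments": {
  "deltas": [0,0,0,0.05,0,0.1,1,0,0,0,0.05,0,0.2,1,0,0,0,0.05,0,0.2,1,0,0,0,0.05,0,0.2,1]
}}

```text
time: 19.8
tool_pos: [0.475, 0.3546, 0.0242]
ee_rot: [-3.14, 0.0, 1.039]
wrist_force: [0.3, -1.1, 2.6]
width: 0.0497
finger_force: 30.0
```

```bash
python3 -c "
from h import *
log([0,0,0],[.05,0,.2])"
```

```text
led [0.4753 0.3545 0.0235] meas [0.475  0.3546 0.0242] yaw led [180.   -0.   59.5] meas [-1.799e+02  3.000e-02  5.953e+01] F [ 0.3 -1.1  2.6] w 0.0497
```

{"name": "move_arm", "arguments": {
  "deltas": [0,0,0,0,0,0,0.6,0,0,0,0,0,0,-0.3,0,0,0,0,0,0,-0.5,0,0,0,0,0,-1,-0.5,0,0,0,0,0,-4.5,-0.5,0,0,0,-3,0,-8.5,-1,0,0,0,-7,0,-12,-1,0,0,0,-7,0,-15.5,-1]
}}

```text
time: 20.6
tool_pos: [0.4365, 0.291, 0.1785]
ee_rot: [-3.137, 0.006, 1.037]
wrist_force: [0.4, 0.8, 0.5]
width: 0.0911
finger_force: 0.0
```

{"name": "move_arm", "arguments": {
  "deltas": [0,0,0,0,0,-0.5,-1,0,0,0,0,0,-0.5,-1,0,0,0,0,0,-0.5,-1]
}}

```text
time: 20.9
tool_pos: [0.439, 0.2941, 0.1818]
ee_rot: [-3.137, 0.004, 1.039]
wrist_force: [1.2, 0.5, 0.5]
width: 0.094
finger_force: 0.0
```

Run:
```python
from h import *
log([0,0,0],[-7,0,-15.5]); log([0,0,0],[0,0,-.5])
s=snap('wrist'); save(s,'w8.png'); P=cloud(s)
k=(abs(P[...,2]-.047)<.008)&(np.hypot(P[...,0]-.475,P[...,1]-.354)<.04)
q=(P[k][:,:2]*1000).astype(np.float32); print(len(q),cv2.minAreaRect(q),cv2.minEnclosingCircle(q))
m=(s['image'].astype(int).min(2)>130)
v,u=np.nonzero(m[60:200,250:390]); g=onz(s,np.c_[u+250,v+60],.018); g=g[np.hypot(g[:,0]-.4755,g[:,1]-.354)<.042]; print('disc',cv2.minEnclosingCircle((g[:,:2]*1000).astype(np.float32)))
a=cv2.resize(s['image'][40:200,220:420],None,fx=3,fy=3,interpolation=cv2.INTER_CUBIC); cv2.imwrite('pics/w8.png',a[:,:,::-1])
p,M=led(); print(p)
gol(.486,-.3759,.1805,59.5)
```

```text
led [0.4398 0.2942 0.1785] meas [0.439  0.2941 0.1818] yaw led [180.   -0.   59.5] meas [-179.76    0.22   59.54] F [1.2 0.5 0.5] w 0.094
led [0.4398 0.2942 0.1835] meas [0.439  0.2941 0.1818] yaw led [180.   -0.   59.5] meas [-179.76    0.22   59.54] F [1.2 0.5 0.5] w 0.094
2547 ((474.9495544433594, 354.44818115234375), (56.6732177734375, 50.8598518371582), 60.16914749145508) ((475.11083984375, 354.79974365234375), 28.733562469482422)
disc ((475.1071472167969, 354.08380126953125), 35.919185638427734)
[0.43978979 0.29415962 0.1835    ]
rot [-0.     -0.      0.0001] cm [-55.392  37.986   0.3  ]
```

View pics/w8.png

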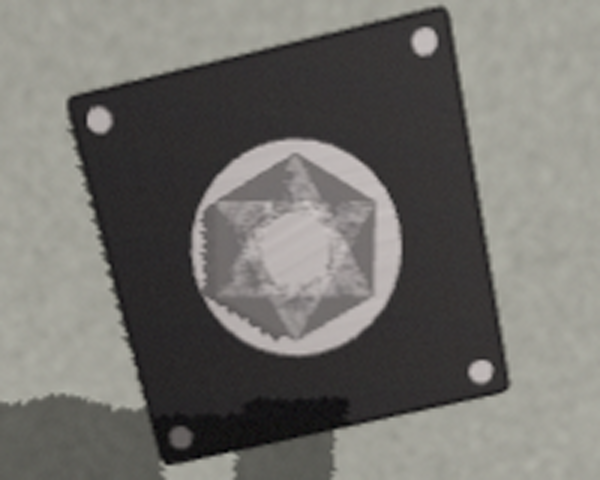

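The block stands within 0.7 mm of the disc centre: hexagon at (293,247) and disc at (296,247) in the crop. Next I fetch the short canister first.

{"name": "move_arm", "arguments": {
  "deltas": [0,0,0,-2,1.4,0,-1,0,0,0,-5.5,3.8,0,-1,0,0,0,-9.4,6.4,0,-1,0,0,0,-13.3,9.1,0,-1,0,0,0,-17.2,11.8,0,-1,0,0,0,-21.1,14.5,0,-1,0,0,0,-25,17.1,0,-1,0,0,0,-28.9,19.8,0,-1]
}}

```text
time: 21.75
tool_pos: [0.4626, -0.0569, 0.181]
ee_rot: [-3.135, 0.003, 1.039]
wrist_force: [1.1, 0.2, 1.2]
width: 0.0943
finger_force: 0.0
```

{"name": "move_arm", "arguments": {
  "deltas": [0,0,0,-3.9,2.7,0,-1,0,0,0,-7.8,5.3,0,-1,0,0,0,-11.7,8,0,-1,0,0,0,-15.6,10.7,0,-1,0,0,0,-19.5,13.3,0,-1,0,0,0,-23.4,16,0,-1,0,0,0,-25.5,17.5,0,-1,0,0,0,-26.5,18.2,0,-1]
}}

```text
time: 22.55
tool_pos: [0.485, -0.378, 0.1797]
ee_rot: [-3.133, 0.001, 1.036]
wrist_force: [0.1, -0.3, -0.4]
width: 0.094
finger_force: 0.0
```

{"name": "move_arm", "arguments": {
  "deltas": [0,0,0,0,0,0,-1,0,0,0,0,0,0,-1,0,0,0,0,0,0,-1]
}}

```text
time: 22.85
tool_pos: [0.4862, -0.3744, 0.1831]
ee_rot: [-3.138, 0.002, 1.041]
wrist_force: [-0.6, 0.2, -1.0]
width: 0.0939
finger_force: 0.0
```

Run:
```python
from h import *
log([0,0,0],[-28.9,19.8,0]); log([0,0,0],[-26.5,18.2,0])
gol(.486,-.3759,.1,59.5)
```

```text
led [ 0.4637 -0.0553  0.1835] meas [ 0.4862 -0.3744  0.1831] yaw led [180.   -0.   59.5] meas [-1.798e+02  9.000e-02  5.963e+01] F [-0.6  0.2 -1. ] w 0.0939
led [ 0.4861 -0.376   0.1835] meas [ 0.4862 -0.3744  0.1831] yaw led [180.   -0.   59.5] meas [-1.798e+02  9.000e-02  5.963e+01] F [-0.6  0.2 -1. ] w 0.0939
rot [-0.     -0.      0.0001] cm [ 8.00e-03 -1.40e-02  8.35e+00]
```

{"name": "move_arm", "arguments": {
  "deltas": [0,0,0,0,0,4,-1,0,0,0,0,0,8,-1,0,0,0,0,0,12,-1,0,0,0,0,0,14.2,-1,0,0,0,0,0,14.2,-1,0,0,0,0,0,14.2,0.3,0,0,0,0,0,14.2,1,0,0,0,0,0,14.2,1]
}}

```text
time: 23.65
tool_pos: [0.4867, -0.3771, 0.0439]
ee_rot: [3.14, 0.003, 1.039]
wrist_force: [-0.3, 0.1, 1.0]
width: 0.0733
finger_force: 0.0
```

{"name": "move_arm", "arguments": {
  "deltas": [0,0,0,0,0,0,1,0,0,0,0,0,0,1,0,0,0,0,0,0,1,0,0,0,0,0,0,1]
}}

```text
time: 24.05
tool_pos: [0.4855, -0.3765, 0.0416]
ee_rot: [-3.139, 0.002, 1.039]
wrist_force: [-0.5, 0.3, 1.4]
width: 0.0498
finger_force: 30.0
```

{"name": "move_arm", "arguments": {
  "deltas": [0,0,0,0,0,-1,1,0,0,0,0,0,-4,1,0,0,0,0,0,-8,1,0,0,0,0,0,-12,1,0,0,0,0,0,-14,1,0,0,0,0,0,-14,1]
}}

```text
time: 24.65
tool_pos: [0.4873, -0.3775, 0.186]
ee_rot: [3.137, 0.004, 1.039]
wrist_force: [0.6, -1.8, -2.3]
width: 0.0496
finger_force: 30.0
```

Run:
```python
from h import *
log([0,0,0],[0,0,14.2]); log([0,0,0],[0,0,-14])
gol(.589,-.0118,.1813,59.5)
```

```text
led [ 0.4861 -0.376   0.0415] meas [ 0.4873 -0.3775  0.186 ] yaw led [180.   -0.   59.5] meas [179.71   0.22  59.52] F [ 0.6 -1.8 -2.3] w 0.0496
led [ 0.4861 -0.376   0.1815] meas [ 0.4873 -0.3775  0.186 ] yaw led [180.   -0.   59.5] meas [179.71   0.22  59.52] F [ 0.6 -1.8 -2.3] w 0.0496
rot [-0.     -0.      0.0001] cm [ 3.6609e+01 -9.6160e+00  2.0000e-02]
```

{"name": "move_arm", "arguments": {
  "deltas": [0,0,0,2,-0.5,0,1,0,0,0,6,-1.6,0,1,0,0,0,10.5,-2.75,0,1,0,0,0,15,-3.9,0,1,0,0,0,19.5,-5.1,0,1,0,0,0,24,-6.3,0,1,0,0,0,28.5,-7.4,0,1,0,0,0,33,-8.6,0,1]
}}

```text
time: 25.45
tool_pos: [0.5781, -0.0461, 0.178]
ee_rot: [-3.135, 0.004, 1.039]
wrist_force: [0.7, -0.2, -1.7]
width: 0.0497
finger_force: 30.0
```

{"name": "move_arm", "arguments": {
  "deltas": [0,0,0,2.6,-0.7,0,1,0,0,0,3.6,-1.02,0,1,0,0,0,3.6,-1.02,0,1,0,0,0,3.6,-1.02,4,1,0,0,0,3.6,-1.02,8,1,0,0,0,3.6,-1.02,12,1,0,0,0,3.6,-1.02,13.5,1,0,0,0,3.6,-1.02,13.5,1]
}}

```text
time: 26.25
tool_pos: [0.5862, -0.0135, 0.0436]
ee_rot: [-3.134, 0.005, 1.037]
wrist_force: [0.8, -0.0, -2.2]
width: 0.0496
finger_force: 30.0
```

{"name": "move_arm", "arguments": {
  "deltas": [0,0,0,0,0,0,1,0,0,0,0,0,0,1,0,0,0,0,0,0,1]
}}

```text
time: 26.55
tool_pos: [0.5891, -0.0124, 0.0472]
ee_rot: [-3.141, 0.001, 1.038]
wrist_force: [1.0, -0.4, -2.8]
width: 0.0499
finger_force: 30.0
```

Run:
```python
from h import *
log([0,0,0],[33,-8.6,0]); log([0,0,0],[3.6,-1.02,13.5])
gol(.589,-.0118,.041,59.5)
s=snap('wrist'); P=cloud(s)
k=(abs(P[...,2]-.107)<.01)&(np.hypot(P[...,0]-.589,P[...,1]+.0118)<.035)
q=P[k]; print(len(q), np.median(q[:,2]), cv2.minAreaRect((q[:,:2]*1000).astype(np.float32)))
```

```text
led [ 0.5794 -0.0481  0.1815] meas [ 0.5891 -0.0124  0.0472] yaw led [180.   -0.   59.5] meas [-1.7998e+02  6.0000e-02  5.9500e+01] F [ 1.  -0.4 -2.8] w 0.0499
led [ 0.5889 -0.0119  0.0465] meas [ 0.5891 -0.0124  0.0472] yaw led [180.   -0.   59.5] meas [-1.7998e+02  6.0000e-02  5.9500e+01] F [ 1.  -0.4 -2.8] w 0.0499
rot [-0.     -0.      0.0001] cm [0.009 0.004 0.55 ]
6522 0.11067589822878632 ((592.732177734375, -9.753551483154297), (41.910179138183594, 61.133365631103516), 86.58049011230469)
```

{"name": "move_arm", "arguments": {
  "deltas": [0,0,0,0.02,0,0.2,1,0,0,0,0.02,0,0.4,1,0,0,0,0.02,0,0.55,1,0,0,0,0.02,0,0.6,1,0,0,0,0.02,0,0.6,1]
}}

```text
time: 27.1
tool_pos: [0.5881, -0.0117, 0.0399]
ee_rot: [-3.138, 0.002, 1.039]
wrist_force: [-0.7, -0.1, 0.2]
width: 0.0497
finger_force: 30.0
```

```bash
python3 -c "
from h import *
log([0,0,0],[.02,0,.6])"
```

```text
led [ 0.589  -0.0117  0.0405] meas [ 0.5881 -0.0117  0.0399] yaw led [180.   -0.   59.5] meas [-1.7982e+02  1.2000e-01  5.9520e+01] F [-0.7 -0.1  0.2] w 0.0497
```

Contact is just starting. 0.5 mm more, then release and rise.

{"name": "move_arm", "arguments": {
  "deltas": [0,0,0,0,0,0.05,1,0,0,0,0,0,0.05,1]
}}

```text
time: 27.3
tool_pos: [0.5881, -0.0116, 0.0399]
ee_rot: [-3.139, 0.002, 1.039]
wrist_force: [-2.1, 0.5, 4.7]
width: 0.0502
finger_force: 30.0
```

{"name": "move_arm", "arguments": {
  "deltas": [0,0,0,0,0,-0.02,0.6,0,0,0,0,0,-0.02,-0.3,0,0,0,0,0,-0.02,-1,0,0,0,0,0,-0.02,-1,0,0,0,0,0,-0.02,-1,0,0,0,0,0,-0.02,-1]
}}

```text
time: 27.9
tool_pos: [0.5882, -0.0119, 0.0392]
ee_rot: [-3.139, 0.002, 1.039]
wrist_force: [-0.0, -0.3, 0.8]
width: 0.0861
finger_force: 0.0
```

Run:
```python
from h import *
log([0,0,0],[0,0,.05]); log([0,0,0],[0,0,-.02])
s=snap('wrist'); P=cloud(s)
k=(abs(P[...,2]-.103)<.008)&(np.hypot(P[...,0]-.589,P[...,1]+.0118)<.035)
q=P[k]; print(len(q), q.mean(0), cv2.minAreaRect((q[:,:2]*1000).astype(np.float32)))
gol(.457,-.2636,.1865,119.55)
```

```text
led [ 0.589  -0.0117  0.04  ] meas [ 0.5882 -0.0119  0.0392] yaw led [180.   -0.   59.5] meas [-1.7983e+02  1.2000e-01  5.9510e+01] F [-0.  -0.3  0.8] w 0.0861
led [ 0.589  -0.0117  0.0402] meas [ 0.5882 -0.0119  0.0392] yaw led [180.   -0.   59.5] meas [-1.7983e+02  1.2000e-01  5.9510e+01] F [-0.  -0.3  0.8] w 0.0861
4439 [ 0.5914388  -0.00421168  0.10290636] ((588.4564208984375, -11.569889068603516), (34.748069763183594, 34.17761993408203), 89.10260009765625)
rot [ 0.     0.    -1.048] cm [-28.407   1.408 -14.63 ]
```

The short canister is back within about 1 mm of where it stood, with the same yaw. Next: the tall one.

{"name": "move_arm", "arguments": {
  "deltas": [0,0,0,0,0,-2,-1,0,0,0,0,0,-6,-1,0,0,0,0,0,-10,-1,0,0,0,0,0,-14,-1,0,0,-0.13,-2,0.1,-14.6,-1,0,0,-0.26,-5,0.25,-14.6,-1,0,0,-0.39,-8.5,0.4,-14.6,-1,0,0,-0.52,-12,0.6,-14.6,-1]
}}

```text
time: 28.75
tool_pos: [0.5325, -0.119, 0.1858]
ee_rot: [-3.139, 0.001, 1.565]
wrist_force: [0.7, -0.8, 0.6]
width: 0.0941
finger_force: 0.0
```

Run:
```python
from h import *
log([0,0,-.52],[-12,.6,-14.6]); gol(.457,-.2636,.1865,119.55)
```

```text
led [ 0.5333 -0.1181  0.1862] meas [ 0.5325 -0.119   0.1858] yaw led [180.    0.   89.3] meas [-1.7983e+02  3.0000e-02  8.9670e+01] F [ 0.7 -0.8  0.6] w 0.0941
rot [-0.     0.    -0.528] cm [-14.64   -7.451  -0.03 ]
```

{"name": "move_arm", "arguments": {
  "deltas": [0,0,-0.13,-3.7,-1.9,0,-1,0,0,-0.26,-7.4,-3.8,0,-1,0,0,-0.39,-11,-5.6,0,-1,0,0,-0.52,-13.8,-7,0,-1,0,0,-0.528,-14.64,-7.45,-0.03,-1,0,0,-0.528,-14.64,-7.45,-0.03,-1,0,0,-0.528,-14.64,-7.45,-0.03,-1,0,0,-0.528,-14.64,-7.45,-0.03,-1]
}}

```text
time: 29.55
tool_pos: [0.4575, -0.2625, 0.1862]
ee_rot: [-3.139, -0.002, 2.088]
wrist_force: [0.6, -0.4, 0.5]
width: 0.094
finger_force: 0.0
```

Run:
```python
from h import *
log([0,0,-.528],[-14.64,-7.45,-.03]); gol(.457,-.2636,.0565,119.55)
```

```text
led [ 0.457  -0.2636  0.1865] meas [ 0.4575 -0.2625  0.1862] yaw led [180.     0.   119.55] meas [-1.7984e+02 -1.1000e-01  1.1962e+02] F [ 0.6 -0.4  0.5] w 0.094
rot [0. 0. 0.] cm [ 1.0e-03 -1.0e-03  1.3e+01]
```

{"name": "move_arm", "arguments": {
  "deltas": [0,0,0,0,0,4,-1,0,0,0,0,0,8,-1,0,0,0,0,0,11.5,-1,0,0,0,0,0,13,-1,0,0,0,0,0,13,-1,0,0,0,0,0,13,0.3,0,0,0,0,0,13,1,0,0,0,0,0,13,1]
}}

```text
time: 30.35
tool_pos: [0.4575, -0.2643, 0.0581]
ee_rot: [-3.14, 0.002, 2.087]
wrist_force: [0.8, -0.6, 0.7]
width: 0.0734
finger_force: 0.0
```

{"name": "move_arm", "arguments": {
  "deltas": [0,0,0,0,0,0,1,0,0,0,0,0,0,1,0,0,0,0,0,0,1,0,0,0,0,0,0,1]
}}

```text
time: 30.75
tool_pos: [0.4564, -0.264, 0.0566]
ee_rot: [-3.139, -0.001, 2.087]
wrist_force: [-0.3, 0.1, 1.3]
width: 0.0497
finger_force: 30.0
```

{"name": "move_arm", "arguments": {
  "deltas": [0,0,0,0,0,-1,1,0,0,0,0,0,-4,1,0,0,0,0,0,-8,1,0,0,0,0,0,-12,1,0,0,0,0,0,-14,1,0,0,0,0,0,-14,1]
}}

```text
time: 31.35
tool_pos: [0.4584, -0.2649, 0.2006]
ee_rot: [-3.142, 0.006, 2.087]
wrist_force: [-0.4, 0.1, -2.5]
width: 0.0501
finger_force: 30.0
```

Run:
```python
from h import *
log([0,0,0],[0,0,13]); log([0,0,0],[0,0,-14])
gol(.5894,.0402,.1965,119.55)
```

```text
led [ 0.457  -0.2636  0.0565] meas [ 0.4584 -0.2649  0.2006] yaw led [180.     0.   119.55] meas [-180.      0.33  119.57] F [-0.4  0.1 -2.5] w 0.0501
led [ 0.457  -0.2636  0.1965] meas [ 0.4584 -0.2649  0.2006] yaw led [180.     0.   119.55] meas [-180.      0.33  119.57] F [-0.4  0.1 -2.5] w 0.0501
rot [0. 0. 0.] cm [19.899 26.5    0.   ]
```

{"name": "move_arm", "arguments": {
  "deltas": [0,0,0,1.5,2,0,1,0,0,0,4.2,5.6,0,1,0,0,0,7.2,9.6,0,1,0,0,0,10.2,13.6,0,1,0,0,0,13.2,17.6,0,1,0,0,0,16.2,21.6,0,1,0,0,0,18.6,24.8,0,1,0,0,0,19.9,26.5,0,1]
}}

```text
time: 32.15
tool_pos: [0.5886, 0.0437, 0.1925]
ee_rot: [-3.135, -0.005, 2.09]
wrist_force: [0.2, 0.1, -2.5]
width: 0.05
finger_force: 30.0
```

{"name": "move_arm", "arguments": {
  "deltas": [0,0,0,0,0,0,1,0,0,0,0,0,0,1,0,0,0,0,0,0,1,0,0,0,0,0,2,1,0,0,0,0,0,4,1,0,0,0,0,0,5,1,0,0,0,0,0,5,1,0,0,0,0,0,5,1]
}}

```text
time: 32.95
tool_pos: [0.589, 0.0395, 0.1462]
ee_rot: [-3.139, -0.001, 2.086]
wrist_force: [0.4, -0.2, -1.7]
width: 0.05
finger_force: 30.0
```

Run:
```python
from h import *
log([0,0,0],[19.9,26.5,0]); log([0,0,0],[0,0,5])
gol(.5894,.0402,.0625,119.55)
s=snap('wrist'); P=cloud(s)
k=(abs(P[...,2]-.103)<.006)&(np.hypot(P[...,0]-.5885,P[...,1]+.0116)<.03); q=P[k]; print(len(q)); 
if len(q)>50: print('short',cv2.minAreaRect((q[:,:2]*1000).astype(np.float32)))
k=(abs(P[...,2]-.212)<.008)&(np.hypot(P[...,0]-.59,P[...,1]-.0395)<.0225); q=P[k]
if len(q)>50: print('tall',len(q),np.median(q[:,2]),cv2.minEnclosingCircle((q[:,:2]*1000).astype(np.float32)))
```

```text
led [0.5894 0.0402 0.1965] meas [0.589  0.0395 0.1462] yaw led [180.     0.   119.55] meas [-1.7983e+02 -7.0000e-02  1.1951e+02] F [ 0.4 -0.2 -1.7] w 0.05
led [0.5894 0.0402 0.1465] meas [0.589  0.0395 0.1462] yaw led [180.     0.   119.55] meas [-1.7983e+02 -7.0000e-02  1.1951e+02] F [ 0.4 -0.2 -1.7] w 0.05
rot [0. 0. 0.] cm [-1.0e-03  0.0e+00  8.4e+00]
0
tall 3641 0.21402083263847835 ((588.9042358398438, 38.21225357055664), 18.41834831237793)
```

{"name": "move_arm", "arguments": {
  "deltas": [0,0,0,0.04,0.02,0,1,0,0,0,0.04,0.02,1,1,0,0,0,0.04,0.02,2.5,1,0,0,0,0.04,0.02,4,1,0,0,0,0.04,0.02,5.5,1,0,0,0,0.04,0.02,7,1,0,0,0,0.04,0.02,8.4,1,0,0,0,0.04,0.02,8.4,1]
}}

```text
time: 33.8
tool_pos: [0.5864, 0.0406, 0.058]
ee_rot: [-3.133, -0.005, 2.087]
wrist_force: [0.3, -0.1, -2.2]
width: 0.05
finger_force: 30.0
```

{"name": "move_arm", "arguments": {
  "deltas": [0,0,0,0,0,0.2,1,0,0,0,0,0,0.4,1,0,0,0,0,0,0.55,1,0,0,0,0,0,0.6,1,0,0,0,0,0,0.6,1]
}}

```text
time: 34.3
tool_pos: [0.5888, 0.0405, 0.056]
ee_rot: [-3.139, -0.001, 2.087]
wrist_force: [-0.3, 0.4, -1.9]
width: 0.0496
finger_force: 30.0
```

Run:
```python
from h import *
log([0,0,0],[.04,.02,8.4]); log([0,0,0],[0,0,.6])
s=snap('wrist'); a=cv2.resize(s['image'],None,fx=1.2,fy=1.2); P=cloud(s)
k=(abs(P[...,2]-.103)<.006)&(np.hypot(P[...,0]-.5885,P[...,1]+.0116)<.03); q=P[k]; print(len(q)); 
if len(q)>50: print('short',cv2.minAreaRect((q[:,:2]*1000).astype(np.float32)))
k=(abs(P[...,2]-.123)<.008)&(np.hypot(P[...,0]-.59,P[...,1]-.0395)<.0225); q=P[k]
if len(q)>50: print('tall',len(q),np.median(q[:,2]),cv2.minEnclosingCircle((q[:,:2]*1000).astype(np.float32)))
```

```text
led [0.5894 0.0407 0.0625] meas [0.5888 0.0405 0.056 ] yaw led [180.     0.   119.55] meas [-1.7984e+02 -7.0000e-02  1.1956e+02] F [-0.3  0.4 -1.9] w 0.0496
led [0.5894 0.0407 0.0565] meas [0.5888 0.0405 0.056 ] yaw led [180.     0.   119.55] meas [-1.7984e+02 -7.0000e-02  1.1956e+02] F [-0.3  0.4 -1.9] w 0.0496
2424
short ((591.168212890625, -7.422037124633789), (30.539865493774414, 27.546403884887695), 11.48763656616211)
tall 3549 0.12389590443817278 ((588.8311157226562, 39.652408599853516), 18.322282791137695)
```

{"name": "move_arm", "arguments": {
  "deltas": [0,0,0,0,0,0.05,1,0,0,0,0,0,0.1,1,0,0,0,0,0,0.15,1,0,0,0,0,0,0.15,1]
}}

```text
time: 34.75
tool_pos: [0.5889, 0.0405, 0.0556]
ee_rot: [-3.139, -0.001, 2.087]
wrist_force: [-2.9, 0.5, 5.7]
width: 0.0498
finger_force: 30.0
```

Run:
```python
from h import *
log([0,0,0],[0,0,.15])
```

```text
led [0.5894 0.0407 0.055 ] meas [0.5889 0.0405 0.0556] yaw led [180.     0.   119.55] meas [-1.7986e+02 -5.0000e-02  1.1956e+02] F [-2.9  0.5  5.7] w 0.0498
```

Landed. Release, rise and check.

{"name": "move_arm", "arguments": {
  "deltas": [0,0,0,0,0,-0.02,0.6,0,0,0,0,0,-0.02,-0.3,0,0,0,0,0,-0.02,-1,0,0,0,0,0,-0.02,-1,0,0,0,0,0,-0.02,-1,0,0,0,0,0,-2,-1,0,0,0,0,0,-6,-1,0,0,0,0,0,-10,-1]
}}

```text
time: 35.55
tool_pos: [0.5881, 0.0406, 0.1538]
ee_rot: [-3.136, -0.003, 2.087]
wrist_force: [0.0, 0.0, -0.1]
width: 0.0939
finger_force: 0.0
```

Run:
```python
from h import *
log([0,0,0],[0,0,-10]); gol(.5757,.0560,.2537,89.76)
```

```text
led [0.5894 0.0407 0.155 ] meas [0.5881 0.0406 0.1538] yaw led [180.     0.   119.55] meas [-179.66   -0.18  119.56] F [ 0.   0.  -0.1] w 0.0939
rot [ 0.     -0.      0.5199] cm [ 2.01  -0.433 -9.87 ]
```

Returning to the same viewpoint as the earlier tray view, for a like-for-like comparison.

{"name": "move_arm", "arguments": {
  "deltas": [0,0,0,0,0,-4,-1,0,0,0.13,1,-0.2,-6,-1,0,0,0.26,2,-0.43,-9.87,-1,0,0,0.39,2,-0.43,-9.87,-1,0,0,0.52,2,-0.43,-9.87,-1,0,0,0.52,2,-0.43,-9.87,-1,0,0,0.52,2,-0.43,-9.87,-1,0,0,0.52,2,-0.43,-9.87,-1]
}}

```text
time: 36.35
tool_pos: [0.5756, 0.0558, 0.2523]
ee_rot: [-3.137, 0.0, 1.568]
wrist_force: [0.6, 0.0, 0.7]
width: 0.0942
finger_force: 0.0
```

Run:
```python
from h import *
log([0,0,.52],[2,-.43,-9.87])
s=snap('wrist'); pickle.dump(s,open('w9.pkl','wb')); 
for nm in ('w2.pkl','w9.pkl'):
    P=cloud(pickle.load(open(nm,'rb')))
    for z0,z1,y0,y1 in [(.115,.135,.01,.08),(.097,.115,-.05,.012)]:
        m=(P[...,2]>z0)&(P[...,2]<z1)&(P[...,0]>.55)&(P[...,0]<.63)&(P[...,1]>y0)&(P[...,1]<y1)
        q=P[m]; print(nm,len(q),np.median(q[:,2]),cv2.minAreaRect((q[:,:2]*1000).astype(np.float32)))
a=cv2.resize(s['image'][134:284,244:444],None,fx=4,fy=4,interpolation=cv2.INTER_CUBIC); cv2.imwrite('pics/w9.png',a[:,:,::-1])
```

```text
led [0.5758 0.0559 0.2537] meas [0.5756 0.0558 0.2523] yaw led [180.     0.    89.76] meas [-1.7973e+02  2.0000e-02  8.9870e+01] F [0.6 0.  0.7] w 0.0942
w2.pkl 994 0.1236703595863847 ((590.4132690429688, 39.789573669433594), (35.13337326049805, 34.054927825927734), 89.9533462524414)
w2.pkl 924 0.10366976305134024 ((589.7032470703125, -11.514873504638672), (34.182918548583984, 33.23475646972656), 89.80701446533203)
w9.pkl 992 0.12371735919441995 ((589.5463256835938, 39.40342712402344), (35.746795654296875, 34.01292037963867), 89.94194793701172)
w9.pkl 944 0.10364286756386912 ((588.8148193359375, -11.155937194824219), (34.174407958984375, 33.34230041503906), 89.87232208251953)
```

View pics/w9.png

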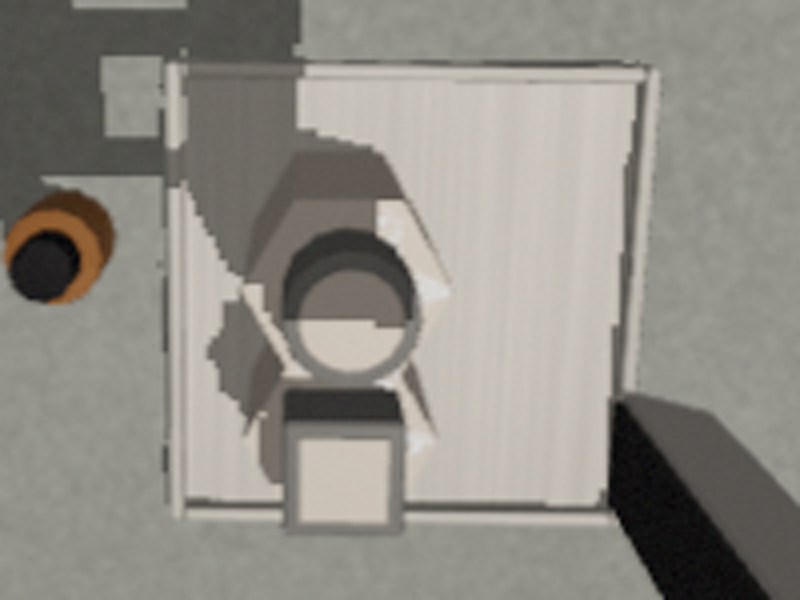

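Both canisters are back upright, round cap at (350,322) and square cap at (345,480) in the crop. They are within about 1 mm of their original places with faces together, and the tray and amber bottle have not moved.

```bash
python3 -c "
from bench import robot
print(robot.close_job())"
```

```text
the job is handed in; nothing more can be done
None
```

The job is handed in: the block is within about 0.7 mm of the disc's centre, both canisters are back upright in the tray within about 1 mm of their original places, faces together, and I did not disturb the bystanders.

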